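# Sweep the tray top into the drawer

## Task

Tidy the little desk organiser: with the fingertips, sweep the eraser, the USB stick and the binder clip off its tray top, over the open front edge, into the drawer that stands open below. Then push the drawer fully shut. Only push the pieces, do not pick them up; leave the pot of paper clips standing where it is on the tray top and do not shift the other things on the desk.

Things in the scene. Friction and masses are not known exactly. Their poses are not given: they have to be found in the camera images.
- organiser: light wooden desk organiser, fixed, 310 wide (its y) x 172 deep (its x), 88 mm high, on the right of the desk. Origin: centre of its underside, on the desk; -x is its open front (turned to the left and towards the robot), z up. The flat tray top is at z = 78 mm; a lip rises 10 mm above it along the back (inner face x = +79 mm) and sides (inner faces y = +-148 mm), none along the front (x = -86 mm)
- tray_edge (a point): middle of the tray top's open front edge, at the height of the tray top (z = 78 mm); axes as the organiser
- drawer (a joint): the drawer under the tray top: metres pulled out, 0 = fully shut, 0.100 = stop; 0.065 to 0.080 open at the start; slides along the organiser's x with about 2 N of friction, has no spring or catch and stays where it is left. This much of it lies open between tray edge and front panel
- drawer_front (a point): middle of the outer face of the drawer's front panel, 35 mm above the desk; moves with the drawer (shut: x = -98 mm of the organiser). Panel 12 mm thick, 310 mm wide, from 6 to 70 mm above the desk; a finger notch 66 mm wide in the middle of its upper edge lowers it to 54 mm there. Pushed along the organiser's +x it shuts the drawer
- drawer_in (a point): centre of the drawer's inner floor, 12 mm above the desk, moves with the drawer; axes as the organiser. Inside, the drawer is 155 mm long (x) and 280 mm wide (y), walls 46 mm high; it runs on under the tray top, whose underside is 60 mm above the drawer floor
- eraser: eraser in a sleeve, 21 x 42 x 13 mm (x, y, z), 18 to 28 g, lying flat on the tray top, its long side within 25 degrees of the organiser's y. Origin: centre of its underside
- usb_stick: USB stick, 18 x 54 x 8 mm (x, y, z), 11 to 17 g, lying flat on the tray top, its long side within 25 degrees of the organiser's y. Origin: centre of its underside
- binder_clip: binder clip, body 20 x 32 x 18 mm (x, y, z), with wire handles up to 34 mm that cannot be felt (push the body), 13 to 20 g, on the tray top. Origin: centre of its underside. The three pieces and the pot stand side by side, about 70 mm apart along the organiser's y, in any order, centres at x = -35 to +20 mm of the organiser
- clip_pot: round pot of paper clips, 58 mm across, 40 mm high, loose, standing on the tray top among the pieces; stays there. Origin: centre of its underside
- mug: mug with handle, 81 x 113 x 101 mm, loose on the desk, farthest left; bystander
- stapler: stapler, 137 x 34 x 46 mm, loose on the desk left of the organiser; bystander
- calculator: pocket calculator, 125 x 78 x 14 mm, loose on the desk left of the organiser; bystander
- tape_roll: roll of tape lying flat, 92 mm across, 48 mm high, loose on the desk behind the organiser; bystander
There are look-alikes about, which are no part of the job. Of the things that look like the eraser, the smaller one is meant.

How it is judged:
By the outcome, as a careful person would: the job done as asked, in the order asked, and still so for the second after the job is handed in, with the robot touching nothing.
It also fails if it takes over 67 s, if anything falls off the work surface, if the arm or the gripper's body presses on something with over 40 N, if the wrist force passes 120 N, or if a joint passes its speed limit or range.

## Robot

A 6-joint arm with a two-finger parallel gripper is mounted at the origin on a cart in front of the work surface, level with it; the furniture and walls round the work are solid. World frame = base frame: x ahead of the robot, y to its left, z up, the work surface at z = 0. Lengths are in m, angles in degrees, forces in N, time in s.
With the tool pointing down it reaches from about 0.3 to 0.75 m from the base axis. Payload 8.5 kg.
Tool frame: the origin (TCP) lies at the very end of the fingers, on their centre line; the grasp point (between the pads) lies 19 mm behind it; z points along the fingers, y is the line along which they close (so a half turn about z gives the same grasp; the last joint's range is limited). The gripper opens to 85 mm and grips with 20 to 120 N. Pads are 22 mm wide; open, the fingers measure 114 mm over their backs; the gripper's body (76 mm by 85 mm) begins 54 mm behind the grasp point. The pads swing forward as they close: fully open they stand 13 mm farther back than shut.
Start: joints at [-78.054, 21.807, 74.336, -0, 83.858, -12.336], TCP at [0.226, -0.501, 0.231] pointing down, gripper open.
Joint ranges: [-178.18, 178.18], [-50.72, 133.34], [12.68, 142.11], [-81.47, 261.47], [9.98, 163.14], [-165.26, 165.26]. Speed limits (degrees/s): [136.94, 136.94, 180, 180, 180, 180].

## Interface

Orientations are given as a 3x3 rotation matrix whose columns are the frame's x, y, z axes.
In Python, from rig import env gives the robot as it stands.
- The arm moves only by the tool move_arm, never from a script. Its argument "plan" is a list of rows, each a list of 7 numbers: the turn, a rotation vector about the tool's x, y, z in degrees, then the shift along the tool's x, y, z in cm, then the gripper command: -1 is shut, 1 is fully open, values between are in proportion. In form: [[ax, ay, az, tx, ty, tz, jaw], ...]. A call has 1 to 5 rows; each row is the pose to reach, as a shift and turn from the pose commanded when the call began, along the tool's axes at that moment; what a row does not reach only later rows make up. A row lasts 1/10 s, in which the tool goes at most 50 mm and 8.59 degrees, less where a joint would pass 70% of its speed; a pose out of reach is approached as far as the arm can. A call with a gripper value outside its range is refused whole. The fingers move at their own pace and stop on an object; "squeeze" is the grip in N (left out, the last holds). Time passes only in rows, so rows that repeat a pose let the fingers close. It gives the time, the measured TCP pose, the force, the opening and the grip force at its end, in the units of the state.
- env.observe(): the state, without advancing time (a new reading comes with each control period).
- env.get_image(name): name is "scene" or "side" or "wrist"; returns a dict with "color" (384x512x3 uint8, red, green, blue), "fov_y" (degrees; the focal length in pixels is half the picture's height over the tangent of half this angle, whatever the lens; pixels are square), "cx", "cy" (the principal point, pixels), "distortion" ([k1, k2, p1, p2, k3] as OpenCV has them; the pictures are not rectified), "R" (3x3) and "t" (3): a world point X has camera coordinates R X + t. Camera axes: x right, y down, z forward; pixel columns grow to the right and rows downward; lengths in m; the calibration is good to about 2 mm. A picture is of the moment at which its call begins. There is no depth.
- env.close_job(): hands the job in; it is judged then, once.
Trained networks look in a picture, given as the dict that the camera call returned (one of the last four; its "shot" number tells which), for a name from the list of things; names that differ only in an ending like _2 or _b are one class to them, and where a whole thing is asked for, a point or a joint stands for the part that bears it (a point fixed in the world has none). Each returns a list of dicts, best first, with "conf" (0 to 1); they miss things now and then, are a little off and sometimes report something else, mostly with a low value. They report only what shows in the picture. A call takes as long as a camera call. They do not tell look-alikes from the thing itself.
- env.outline_of(target, picture): "mask" (384x512 bool, what is visible of it) and "bbox" ([centre column, centre row, width, height] in pixels, round what is visible of it).
- env.tip_of(target, picture): "pixel" ([column, row] in pixels: a listed point, or the origin of a listed thing).
The state is a dict: "time_s": time; "q": joint angles; "qvel": joint speeds; "joint_efforts": joint torques, N m; "position": TCP position; "tool_rot": TCP orientation; "ft_force": force on the tool from outside, world axes, zero at the start; "wrist_torque": the same for the moment, N m; "grip_width": finger opening in m; "gripper_force": force on a finger pad.
Only numpy, scipy, OpenCV 4.12 (cv2) and the standard library are available. Lean on these libraries where they do the work, as an engineer would, in place of code of your own. Each camera call takes 0.05 s, during which the arm holds its last target. There are 200 camera calls.

## Working session

There is one attempt and no reset: what is moved stays moved. The work goes in short steps, Python scripts to look and compute and a tool call to move; the robot and the scene stay as the last step left them, time stands still between calls to the robot, and variables do not carry over. Pictures are saved under pics/ and viewed, at most 11 in all, crops included, and the job is handed in when it is done.

Besides the shell and the picture viewer there is one more tool, called after "Request:" as name(argument=value, ...), one argument or row to a line, values as JSON. move_arm: Moves the arm, as the interface text tells. Its arguments: {"type":"object","properties":{"plan":{"type":"array"},"squeeze":{"type":"number"}},"required":["plan"]}

```bash
mkdir -p pics
cat > h.py <<'E'
import numpy as np, cv2
from rig import env
def K(p):
    f=192/np.tan(np.radians(p["fov_y"])/2); return np.array([[f,0,p["cx"]],[0,f,p["cy"]],[0,0,1]])
def ray(p,px):
    u=cv2.undistortPoints(np.array([[px]],float),K(p),np.array(p["distortion"],float))[0,0]
    R=np.array(p["R"]);d=R.T@np.array([u[0],u[1],1]);return -R.T@np.array(p["t"]),d
def onz(p,px,z):
    c,d=ray(p,px);return c+d*(z-c[2])/d[2]
def proj(p,X):
    return cv2.projectPoints(np.array(X,float).reshape(-1,3),cv2.Rodrigues(np.array(p["R"],float))[0],np.array(p["t"],float),K(p),np.array(p["distortion"],float))[0][:,0]
def save(p,n): cv2.imwrite("pics/"+n,p["color"][:,:,::-1])
E
python3 - <<'E'
from h import *
np.set_printoptions(precision=3,suppress=True)
s=env.observe();print(s["position"],s["tool_rot"],s["time_s"])
P={n:env.get_image(n) for n in("scene","side","wrist")}
cv2.imwrite("pics/a.png",cv2.resize(np.hstack([P["scene"]["color"],P["side"]["color"]])[:,:,::-1],(800,300)))
save(P["scene"],"s.png");save(P["side"],"d.png");save(P["wrist"],"w.png")
Z=dict(tray_edge=.078,drawer_front=.035,eraser=.078,usb_stick=.078,binder_clip=.078,clip_pot=.078,organiser=0,drawer_in=.012,stapler=0,calculator=0,tape_roll=0)
for n in P:
  for k,z in Z.items():
    print(n,k,[(round(r["conf"],2),np.round(r["pixel"]),onz(P[n],r["pixel"],z)) for r in env.tip_of(k,P[n])][:3])
E
```

```text
[ 0.226 -0.501  0.231] [[ 0.912  0.411 -0.   ]
 [ 0.411 -0.912  0.001]
 [ 0.    -0.001 -1.   ]] 0.0
scene tray_edge [(0.92, array([267., 207.]), array([ 0.536, -0.142,  0.078]))]
scene drawer_front [(0.84, array([245., 204.]), array([ 0.545, -0.034,  0.035]))]
scene eraser [(0.77, array([341., 272.]), array([ 0.461, -0.469,  0.078]))]
scene usb_stick [(0.42, array([252., 231.]), array([ 0.421, -0.194,  0.078]))]
scene binder_clip []
scene clip_pot [(0.42, array([254., 230.]), array([ 0.426, -0.195,  0.078]))]
scene organiser [(0.72, array([280., 239.]), array([ 0.521, -0.21 ,  0.   ]))]
scene drawer_in []
scene stapler [(0.98, array([200., 185.]), array([0.551, 0.221, 0.   ]))]
scene calculator [(0.7, array([193., 212.]), array([0.422, 0.094, 0.   ]))]
scene tape_roll [(0.86, array([323., 210.]), array([ 0.74 , -0.208,  0.   ]))]
side tray_edge [(0.79, array([247., 208.]), array([ 0.537, -0.132,  0.078]))]
side drawer_front [(0.66, array([251., 203.]), array([ 0.566, -0.03 ,  0.035]))]
side eraser [(0.79, array([277., 310.]), array([ 0.53 , -0.506,  0.078]))]
side usb_stick [(0.64, a
[... 163 characters left out ...]
260., 217.]), array([ 0.561, -0.181,  0.078]))]
side organiser [(0.6, array([248., 253.]), array([ 0.523, -0.225,  0.   ]))]
side drawer_in []
side stapler [(0.87, array([238., 177.]), array([0.56 , 0.222, 0.   ]))]
side calculator [(0.7, array([198., 199.]), array([0.413, 0.084, 0.   ]))]
side tape_roll [(0.85, array([337., 237.]), array([ 0.772, -0.199,  0.   ])), (0.5, array([248., 252.]), array([ 0.523, -0.218,  0.   ])), (0.43, array([244., 212.]), array([ 0.545, -0.021,  0.   ]))]
wrist tray_edge []
wrist drawer_front []
wrist eraser []
wrist usb_stick []
wrist binder_clip []
wrist clip_pot []
wrist organiser []
wrist drawer_in []
wrist stapler []
wrist calculator []
wrist tape_roll []
```

Run:
```python
import cv2,numpy as np
a=cv2.imread("pics/s.png")[150:330,150:390];b=cv2.imread("pics/d.png")[150:330,150:390]
cv2.imwrite("pics/c1.png",cv2.resize(np.vstack([a,b])[:, :],None,fx=1.66,fy=1.66,interpolation=cv2.INTER_CUBIC) if 0 else cv2.resize(np.hstack([a,b]),(800,300),interpolation=cv2.INTER_CUBIC))
```

```text
(no output)
```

View pics/s.png

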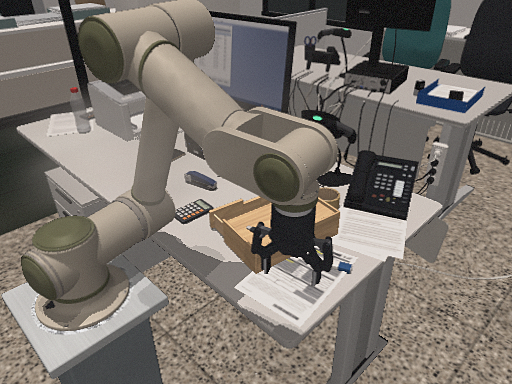

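View pics/c1.png

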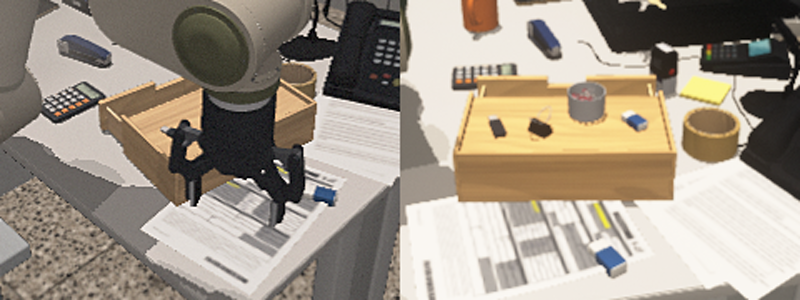

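The side picture shows the following:
- On the tray: USB stick at about (208,226), binder clip (234,227), pot (262,213) and an eraser (291,222).
- On the desk paper: a larger eraser at (277,310). The tray one is smaller, so it's the one meant.

The open front faces +y. I'll go above the organiser for a close look.

Request:
move_arm(
  plan=[
    [0,0,-8,4,-0.8,-2.5,1],
    [0,0,-16,8,-1.6,-5,0],
    [0,0,-24,12,-2.4,-7.5,-1],
    [0,0,-32,16,-3.2,-10,-1],
    [0,0,-40,20,-4,-12,-1],
  ],
)

```text
time_s: 2.3
position: [0.3932, -0.3815, 0.353]
tool_rot: [[0.429, 0.903, 0.001], [0.903, -0.429, -0.001], [-0.001, 0.001, -1.0]]
ft_force: [0.4, -0.7, 0.4]
grip_width: 0.028
gripper_force: 0.0
```

Run:
```python
from h import *
np.set_printoptions(precision=3,suppress=True)
s=env.observe();print(s["position"],s["tool_rot"],s["time_s"])
p=env.get_image("wrist");save(p,"w1.png");print(-np.array(p["R"]).T@p["t"],np.array(p["R"])[2])
for k in("eraser","usb_stick","binder_clip","clip_pot","tray_edge","drawer_front"):
  print(k,[(round(r["conf"],2),np.round(r["pixel"]),onz(p,r["pixel"],.035 if "_f" in k else .078)) for r in env.tip_of(k,p)][:3])
```

```text
[ 0.393 -0.381  0.353] [[ 0.429  0.903  0.001]
 [ 0.903 -0.429 -0.001]
 [-0.001  0.001 -1.   ]] 2.3
[ 0.421 -0.322  0.496] [-0.113 -0.24  -0.964]
eraser [(0.66, array([366., 125.]), array([ 0.525, -0.403,  0.078]))]
usb_stick []
binder_clip []
clip_pot []
tray_edge []
drawer_front []
```

View pics/w1.png

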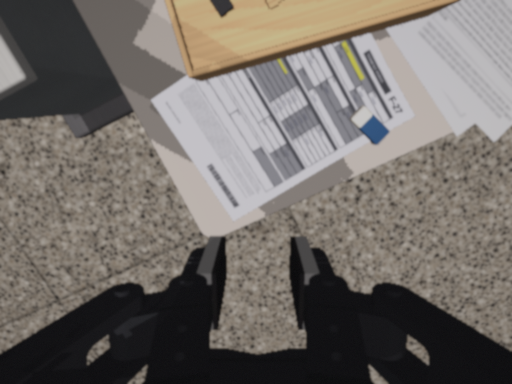

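Wrist view: the organiser's rear edge runs from (195,75) to (455,0), so its front direction is about (0.16, 0.99). The larger blue eraser is on the paper at (370,127). I'll move on over the tray, aligned with it.

Request:
move_arm(
  plan=[
    [0,0,-4,5,0.3,0,-1],
    [0,0,-8,10,0.6,0,-1],
    [0,0,-12,15,0.9,0,-1],
    [0,0,-16,20,1.2,0,-1],
    [0,0,-16,24,1.4,0,-1],
  ],
)

```text
time_s: 3.15
position: [0.5091, -0.1711, 0.3509]
tool_rot: [[0.168, 0.986, -0.001], [0.986, -0.168, 0.001], [0.0, -0.001, -1.0]]
ft_force: [-0.2, 0.2, -0.6]
grip_width: -0.0002
gripper_force: 0.0
```

```bash
cat > look.py <<'E'
from h import *
import sys
np.set_printoptions(precision=4,suppress=True)
s=env.observe();print(s["position"],s["tool_rot"],s["time_s"],s["grip_width"])
p=env.get_image("wrist");save(p,sys.argv[1])
for k in("eraser","usb_stick","binder_clip","clip_pot","tray_edge","drawer_front","drawer_in"):
  z={"drawer_front":.035,"drawer_in":.012}.get(k,.078)
  print(k,[(round(r["conf"],2),np.round(r["pixel"]),onz(p,r["pixel"],z)) for r in env.tip_of(k,p)][:3],[(round(r["conf"],2),np.round(r["bbox"])) for r in env.outline_of(k,p)][:2])
E
python3 look.py w2.png
```

```text
[ 0.5091 -0.1711  0.3509] [[ 0.1684  0.9857 -0.0007]
 [ 0.9857 -0.1684  0.0006]
 [ 0.0005 -0.0008 -1.    ]] 3.15 -0.00019800088546182356
eraser [(0.62, array([366., 184.]), array([ 0.6349, -0.2274,  0.078 ])), (0.59, array([308., 294.]), array([ 0.544 , -0.3668,  0.078 ]))] [(0.62, array([366., 186.,  33.,  40.])), (0.53, array([307., 285.,   9.,  12.]))]
usb_stick [(0.68, array([199., 185.]), array([ 0.4311, -0.1946,  0.078 ])), (0.34, array([281., 108.]), array([ 0.5443, -0.12  ,  0.078 ]))] [(0.66, array([200., 190.,  31.,  45.]))]
binder_clip [(0.67, array([246., 201.]), array([ 0.4842, -0.2241,  0.078 ]))] [(0.6, array([251., 205.,  32.,  36.]))]
clip_pot [(0.6, array([306., 161.]), array([ 0.5658, -0.1866,  0.078 ]))] [(0.62, array([310., 165.,  55.,  51.]))]
tray_edge [(0.73, array([281., 110.]), array([ 0.5448, -0.1213,  0.078 ]))] [(0.84, array([282., 143., 274., 222.]))]
drawer_front [(0.87, array([282.,  41.]), array([ 0.5611, -0.042 ,  0.035 ]))] [(0.9, array([284.,  76., 274.,  80.]))]
drawer_in [(0.83, array([278., 116.]), array([ 0.5425, -0.131 ,  0.012 ])), (0.52, array([365., 186.]), array([ 0.6505, -0.2491,  0.012 ]))] [(0.67, array([282.,  76., 274.,  83.]))]
```

View pics/w2.png

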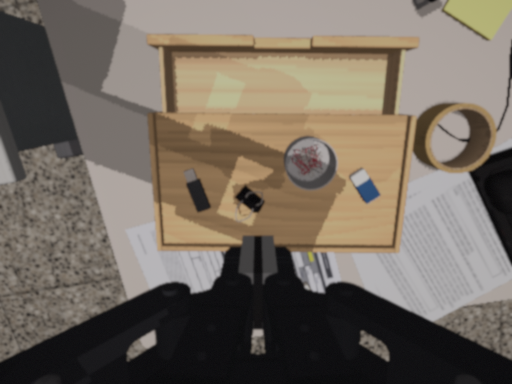

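The wrist view shows the drawer open at the top:
- **Tray front edge:** row ~113, cols 151–414.
- **Pieces:** USB (197,189), clip (249,200), pot (310,163), eraser (365,186).
- **Orientation:** the USB and eraser lie mostly lengthwise to the sweep, contrary to the text. I'll go by the picture.

The tray eraser is 36 px (~42 mm) long, so it's the one meant.

```bash
cat > fr.py <<'E'
from h import *
np.set_printoptions(precision=1,suppress=True)
p=env.get_image("wrist");s=env.observe()
A,B=onz(p,(151,113),.083)[:2],onz(p,(414,115),.083)[:2]
y=(B-A)/np.linalg.norm(B-A);x=np.array([y[1],-y[0]]);
E=onz(p,(281.5,112),.078)[:2]
C,D=onz(p,(160,246),.083)[:2],onz(p,(399,248),.083)[:2]
yb=(D-C)/np.linalg.norm(D-C)
print("w",np.linalg.norm(B-A)*1e3,np.linalg.norm(D-C)*1e3,"ang",np.degrees(np.arctan2(y[1],y[0])),np.degrees(np.arctan2(yb[1],yb[0])))
O=(A+B)/2*.5+E*.5+x*.086   # organiser origin
f=lambda X:np.array([(X[:2]-O)@x,(X[:2]-O)@y])*1e3
print("O",O*1e3,"tool->y ang",np.degrees(np.arctan2(*s["tool_rot"][:,1][[1,0]]) if 0 else np.degrees(np.arctan2(s["tool_rot"][1][1],s["tool_rot"][0][1]))/57.3*57.3),"tcp",f(np.array(s["position"])))
print("front A,B,back",f(A),f(B),f(C),f(D))
for k,h in (("eraser",.084),("usb_stick",.083),("binder_clip",.085),("clip_pot",.118)):
  r=env.outline_of(k,p)
  if not r: print(k,"none");continue
  ys,xs=np.nonzero(r[0]["mask"])
  P=np.array([f(onz(p,(a,b),h)) for a,b in zip(xs,ys)])
  (c,sz,an)=cv2.minAreaRect(P.astype(np.float32));print(k,r[0]["conf"],np.array(c),np.array(sz),an,"min",P.min(0),"max",P.max(0))
for n,z in(("drawer_front",.035),):
  for r in env.tip_of(n,p): print(n,f(onz(p,r["pixel"],z)))
print("panel outer top",f(onz(p,(282,37),.070)),"inner",f(onz(p,(282,47),.054)))
np.savez("fr.npz",O=O,x=x,y=y)
E
python3 fr.py
```

```text
w 305.06394230290357 307.6606109721883 ang -10.106576842297398 -10.205333423759662
O [ 529.7 -211.7] tool->y ang -557.749615696125 tcp [-34.8 -27.5]
front A,B,back [ -85. -152.] [-85. 153.] [  81.6 -152.8] [ 82.1 154.9]
eraser none
usb_stick 0.88 [   5.2 -103.6] [55.2 20.1] 20.293766021728516 min [ -21.8 -117.2] max [ 32.6 -86.7]
binder_clip 0.98 [ 16.1 -37.1] [34.9 21.1] 52.11512756347656 min [  0.8 -55.5] max [ 31.5 -21.1]
clip_pot 0.64 [-36.2  29.6] [59.5 56.8] 3.8317747116088867 min [-65.5   0.6] max [-6.7 58.4]
drawer_front [-175.1    2.2]
panel outer top [-169.4   -1.5] inner [-161.1   -0.2]
```

Request:
move_arm(
  plan=[
    [0,0,0.4,-2.5,-1.9,3.5,-1],
    [0,0,0.4,-5,-3.8,7.5,-1],
    [0,0,0.4,-7.5,-5.7,11.5,-1],
    [0,0,0.4,-9.5,-7.6,16,-1],
    [0,0,0.4,-9.5,-7.6,20.5,-1],
  ],
)

```text
time_s: 4.7
position: [0.4164, -0.2549, 0.1457]
tool_rot: [[0.178, 0.984, 0.002], [0.984, -0.178, -0.002], [-0.002, 0.002, -1.0]]
ft_force: [1.7, -1.8, 0.2]
grip_width: -0.0002
gripper_force: 0.0
```

```bash
cat > st.py <<'E'
from h import *
np.set_printoptions(precision=1,suppress=True)
d=np.load("fr.npz");s=env.observe();X=np.array(s["position"]);v=X[:2]-d["O"]
print("org xy",v@d["x"]*1e3,v@d["y"]*1e3,"z",X[2]*1e3,"F",np.array(s["ft_force"]),s["time_s"])
E
python3 st.py
```

```text
org xy 62.41152806557732 -103.96109640886074 z 145.74350099584123 F [ 1.7 -1.8  0.2] 4.7
```

Request:
move_arm(
  plan=[
    [0,0,0,0.4,0.1,2.5,-1],
    [0,0,0,0.4,0.1,4.5,-1],
    [0,0,0,0.4,0.1,5.8,-1],
    [0,0,0,0.4,0.1,6.4,-1],
    [0,0,0,0.4,0.1,6.4,-1],
  ],
)

```text
time_s: 5.2
position: [0.4195, -0.2494, 0.082]
tool_rot: [[0.176, 0.984, -0.001], [0.984, -0.176, 0.001], [0.001, -0.001, -1.0]]
ft_force: [-0.2, -0.1, -0.2]
grip_width: -0.0002
gripper_force: 0.0
```

Request:
move_arm(
  plan=[
    [0,0,0,0.8,0,0,-1],
    [0,0,0,1.6,0,0,-1],
    [0,0,0,2.4,0,0,-1],
    [0,0,0,3.2,0,0,-1],
    [0,0,0,4,0,0,-1],
  ],
)

```text
time_s: 5.7
position: [0.4267, -0.2093, 0.0826]
tool_rot: [[0.175, 0.985, 0.0], [0.985, -0.175, -0.0], [-0.0, 0.0, -1.0]]
ft_force: [0.4, 0.5, -0.8]
grip_width: -0.0001
gripper_force: 0.0
```

```bash
python3 st.py; python3 look.py w3.png | head -3
```

```text
org xy 15.71427867043513 -101.80746706169948 z 82.55349502575916 F [ 0.4  0.5 -0.8] 5.7
[ 0.4267 -0.2093  0.0826] [[ 0.1753  0.9845  0.0003]
 [ 0.9845 -0.1753 -0.0003]
 [-0.0002  0.0003 -1.    ]] 5.7 -0.00011997814602413382
```

View pics/w3.png

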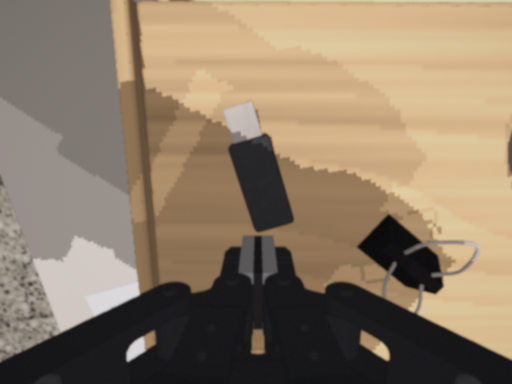

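The USB (tail at (272,225), head at (242,110)) sits centred ahead of the fingertips at (258,240). I'll continue.

Request:
move_arm(
  plan=[
    [0,0,0,0.6,0,0,-1],
    [0,0,0,1.2,0,0,-1],
    [0,0,0,1.8,0,0,-1],
    [0,0,0,2.4,0,0,-1],
    [0,0,0,3,0,0,-1],
  ],
)

```text
time_s: 6.95
position: [0.4319, -0.1799, 0.0824]
tool_rot: [[0.175, 0.984, 0.0], [0.984, -0.175, 0.0], [0.0, 0.0, -1.0]]
ft_force: [0.8, -0.2, -0.1]
grip_width: 0.0003
gripper_force: 0.0
```

```bash
cat > ms.py <<'E'
from h import *
import sys
np.set_printoptions(precision=1,suppress=True)
d=np.load("fr.npz");p=env.get_image("wrist")
f=lambda X:np.array([(X[:2]-d["O"])@d["x"],(X[:2]-d["O"])@d["y"]])*1e3
s=env.observe();print("tcp",f(np.array(s["position"])),s["position"][2])
for k in sys.argv[1:]:
 for r in env.outline_of(k,p)[:2]:
  ys,xs=np.nonzero(r["mask"])
  P=np.array([f(onz(p,(a,b),.084)) for a,b in zip(xs,ys)])
  c,sz,an=cv2.minAreaRect(P.astype(np.float32));print(k,r["conf"],np.array(r["bbox"]),np.array(c),np.array(sz),an)
E
python3 ms.py usb_stick binder_clip
```

```text
tcp [ -14.8 -102. ] 0.08229860200279732
usb_stick 0.97 [265.6 166.6  62.  131.4] [ -52.  -100.3] [54.8 18.9] 11.6195650100708
binder_clip 0.68 [417.9 312.8  97.1  77.3] [ 12.7 -29.3] [41.  44.3] 16.68509292602539
```

It's going flush (20° down to 12°), with the COM in line. Pushing it over the edge.

Request:
move_arm(
  plan=[
    [0,0,0,0.6,0,0,-1],
    [0,0,0,1.2,0,0,-1],
    [0,0,0,1.8,0,0,-1],
    [0,0,0,2.4,0,0,-1],
    [0,0,0,3,0,0,-1],
  ],
)

```text
time_s: 7.6
position: [0.4372, -0.1505, 0.0823]
tool_rot: [[0.176, 0.984, 0.0], [0.984, -0.176, 0.0], [0.0, 0.0, -1.0]]
ft_force: [0.2, -0.8, -0.3]
grip_width: 0.0002
gripper_force: 0.0
```

Request:
move_arm(
  plan=[
    [0,0,0,0.6,0,0,-1],
    [0,0,0,1.2,0,0,-1],
    [0,0,0,1.8,0,0,-1],
    [0,0,0,2.4,0,0,-1],
    [0,0,0,3,0,0,-1],
  ],
)

```text
time_s: 8.1
position: [0.4424, -0.121, 0.0823]
tool_rot: [[0.176, 0.984, -0.0], [0.984, -0.176, 0.0], [0.0, -0.0, -1.0]]
ft_force: [-0.1, 0.1, 0.1]
grip_width: 0.0002
gripper_force: 0.0
```

Request:
move_arm(
  plan=[
    [0,0,0,0.6,0,0,-1],
    [0,0,0,1.2,0,0,-1],
    [0,0,0,1.8,0,0,-1],
    [0,0,0,1.8,0,0,-1],
    [0,0,0,1.8,0,-4,-1],
  ],
)

```text
time_s: 8.6
position: [0.4437, -0.1029, 0.1196]
tool_rot: [[0.176, 0.984, -0.008], [0.984, -0.176, 0.004], [0.003, -0.008, -1.0]]
ft_force: [-0.0, 0.1, 0.6]
grip_width: 0.0005
gripper_force: 0.0
```

Request:
move_arm(
  plan=[
    [0,0,0,-3,1,-3,-1],
    [0,0,0,-7,3,-4,-1],
    [0,0,0,-11,5,-4,-1],
    [0,0,0,-15,6.5,-4,-1],
    [0,0,0,-15.5,6.5,-4,-1],
  ],
)

```text
time_s: 9.1
position: [0.4827, -0.2722, 0.1619]
tool_rot: [[0.179, 0.984, 0.001], [0.984, -0.179, -0.002], [-0.001, 0.001, -1.0]]
ft_force: [-0.5, -0.0, 0.2]
grip_width: -0.0002
gripper_force: 0.0
```

```bash
python3 st.py;python3 - <<'E'
from h import *
p=env.get_image("wrist");q=env.get_image("side")
cv2.imwrite("pics/w4.png",cv2.resize(np.hstack([p["color"],q["color"]])[:,:,::-1],(800,300)))
E
python3 ms.py usb_stick binder_clip
```

```text
org xy 67.81635028197277 -35.664949130290985 z 161.89737795269696 F [-0.5 -0.   0.2] 9.1
tcp [ 63.4 -37.3] 0.1619585987223281
binder_clip 0.9 [257.2 133.1  61.3  63.5] [ 19.6 -38.5] [36.1 40.6] 89.93280792236328
```

View pics/w4.png

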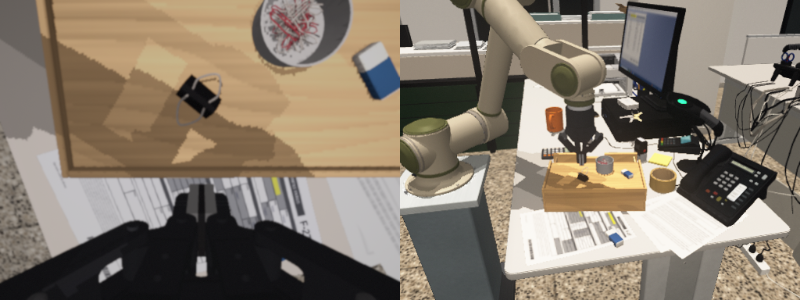

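The USB is off the tray. The clip is directly ahead. I'll use slightly opened fingers for a two-point push.

Request:
move_arm(
  plan=[
    [0,0,0,0.2,0,2.5,-0.72],
    [0,0,0,0.2,0,5,-0.72],
    [0,0,0,0.2,0,7,-0.72],
    [0,0,0,0.2,0,8,-0.72],
    [0,0,0,0.2,0,8,-0.72],
  ],
)

```text
time_s: 9.85
position: [0.4824, -0.2648, 0.0816]
tool_rot: [[0.175, 0.985, -0.002], [0.985, -0.175, 0.001], [0.001, -0.002, -1.0]]
ft_force: [-0.0, -0.1, 0.3]
grip_width: 0.0118
gripper_force: 0.0
```

Request:
move_arm(
  plan=[
    [0,0,0,0.8,0,0,-0.72],
    [0,0,0,1.6,0,0,-0.72],
    [0,0,0,2.4,0,0,-0.72],
    [0,0,0,3.1,0,0,-0.72],
    [0,0,0,3.8,0,0,-0.72],
  ],
)

```text
time_s: 10.35
position: [0.4896, -0.2278, 0.0827]
tool_rot: [[0.175, 0.985, 0.001], [0.985, -0.175, -0.0], [-0.0, 0.001, -1.0]]
ft_force: [0.4, -0.2, 0.0]
grip_width: 0.012
gripper_force: 0.1
```

Request:
move_arm(
  plan=[
    [0,0,0,0.6,0,0,-0.72],
    [0,0,0,1.2,0,0,-0.72],
    [0,0,0,1.8,0,0,-0.72],
    [0,0,0,2.4,0,0,-0.72],
    [0,0,0,3,0,0,-0.72],
  ],
)

```text
time_s: 10.85
position: [0.4947, -0.1985, 0.0824]
tool_rot: [[0.176, 0.984, 0.0], [0.984, -0.176, -0.0], [-0.0, 0.0, -1.0]]
ft_force: [-0.4, 0.3, 0.9]
grip_width: 0.0123
gripper_force: 0.4
```

```bash
python3 ms.py binder_clip clip_pot;python3 look.py w5.png|head -1
```

```text
tcp [ -7.7 -36.9] 0.08231196704164308
binder_clip 0.64 [237.6 236.6  80.2 107.2] [-15.4 -49.3] [35.4 49. ] 72.55857849121094
clip_pot 0.94 [430.2 216.  162.  169.4] [-22.3  38.2] [83.3 67.7] 11.050471305847168
[ 0.4946 -0.1985  0.0823] [[ 0.1751  0.9845 -0.0002]
```

View pics/w5.png

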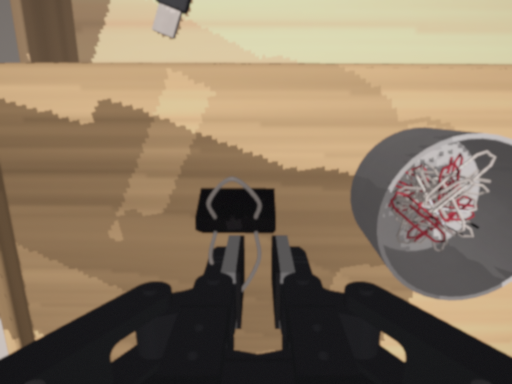

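The clip at (235,210) is now flush and crosswise. The fingers are at cols 235 and 282, so I'll shift 8 mm left to centre and then push over. The USB is in the drawer at (172,15).

Request:
move_arm(
  plan=[
    [0,0,0,-0.7,0,0,-0.72],
    [0,0,0,-0.7,-0.8,0,-0.72],
    [0,0,0,0,-0.8,0,-0.72],
    [0,0,0,0.6,-0.8,0,-0.72],
    [0,0,0,1.2,-0.8,0,-0.72],
  ],
)

```text
time_s: 12.25
position: [0.4889, -0.185, 0.0824]
tool_rot: [[0.176, 0.984, 0.0], [0.984, -0.176, 0.0], [0.0, 0.0, -1.0]]
ft_force: [-0.2, 0.2, -1.0]
grip_width: 0.0122
gripper_force: 0.0
```

Request:
move_arm(
  plan=[
    [0,0,0,0.6,0,0,-0.72],
    [0,0,0,1.2,0,0,-0.72],
    [0,0,0,1.8,0,0,-0.72],
    [0,0,0,2.4,0,0,-0.72],
    [0,0,0,3,0,0,-0.72],
  ],
)

```text
time_s: 12.75
position: [0.4942, -0.1556, 0.0823]
tool_rot: [[0.176, 0.984, 0.0], [0.984, -0.176, -0.0], [-0.0, 0.0, -1.0]]
ft_force: [0.1, 0.7, 1.0]
grip_width: 0.012
gripper_force: 0.1
```

Request:
move_arm(
  plan=[
    [0,0,0,0.6,0,0,-0.72],
    [0,0,0,1.2,0,0,-0.72],
    [0,0,0,1.8,0,0,-0.72],
    [0,0,0,2.4,0,0,-0.72],
    [0,0,0,3,0,0,-0.72],
  ],
)

```text
time_s: 13.25
position: [0.4994, -0.1261, 0.0823]
tool_rot: [[0.176, 0.984, -0.0], [0.984, -0.176, 0.0], [0.0, -0.0, -1.0]]
ft_force: [0.7, 0.9, 0.2]
grip_width: 0.0122
gripper_force: 0.0
```

Request:
move_arm(
  plan=[
    [0,0,0,0.6,0,0,-0.72],
    [0,0,0,1.2,0,0,-0.72],
    [0,0,0,1.8,0,0,-0.72],
    [0,0,0,1.8,0,0,-0.72],
    [0,0,0,1.8,0,-5,-0.72],
  ],
)

```text
time_s: 13.75
position: [0.5002, -0.1078, 0.1283]
tool_rot: [[0.176, 0.984, -0.01], [0.984, -0.176, 0.005], [0.003, -0.011, -1.0]]
ft_force: [0.5, -1.4, 0.3]
grip_width: 0.0119
gripper_force: 0.0
```

Request:
move_arm(
  plan=[
    [0,0,0,0,0,-5,-0.72],
    [0,0,0,-2,3,-8,-0.72],
    [0,0,0,-5.5,6.5,-8,-0.72],
    [0,0,0,-9,10,-8,-0.72],
    [0,0,0,-12.5,13,-8,-0.72],
  ],
)

```text
time_s: 14.25
position: [0.6095, -0.2565, 0.2124]
tool_rot: [[0.176, 0.984, 0.0], [0.984, -0.176, -0.0], [-0.0, 0.001, -1.0]]
ft_force: [-0.1, 0.3, 0.3]
grip_width: 0.0118
gripper_force: 0.0
```

```bash
python3 look.py w6.png >/dev/null; python3 ms.py eraser clip_pot binder_clip
```

```text
tcp [28.5 85.1] 0.2124075110804774
eraser 0.59 [281.2 147.3  51.3  56.5] [ -2.4 101.7] [43.  21.7] 34.672637939453125
clip_pot 0.78 [177.9 106.6  90.2  86.2] [-33.6  22.8] [67.4 66.2] 55.27556228637695
binder_clip 0.75 [112.4  16.1  47.9  28.4] [-95.8 -21.2] [30.8 19.5] 89.91535186767578
binder_clip 0.38 [167.8  18.3 334.7  31.2] [-95.5  18.5] [240.4  20.3] 89.9559097290039
```

View pics/w6.png

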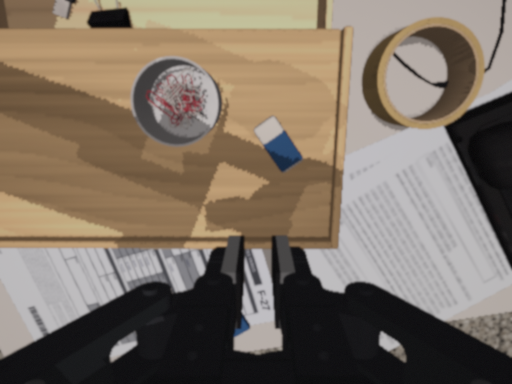

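The clip is in the drawer at (110,18). The eraser is at (278,143), tilted 35°. I'll lower behind it at y ≈ 105 and push.

Request:
move_arm(
  plan=[
    [0,0,0,-3.5,2,3,-0.72],
    [0,0,0,-3.5,2,7.5,-0.72],
    [0,0,0,-3.5,2,11,-0.72],
    [0,0,0,-3.5,2,13,-0.72],
    [0,0,0,-3.5,2,13,-0.72],
  ],
)

```text
time_s: 15.7
position: [0.6218, -0.2928, 0.0808]
tool_rot: [[0.176, 0.984, -0.001], [0.984, -0.176, 0.001], [0.001, -0.002, -1.0]]
ft_force: [-0.6, 0.5, -0.0]
grip_width: 0.0123
gripper_force: 0.0
```

Request:
move_arm(
  plan=[
    [0,0,0,0.8,0,0,-0.72],
    [0,0,0,1.6,0,0,-0.72],
    [0,0,0,2.4,0,0,-0.72],
    [0,0,0,3.2,0,0,-0.72],
    [0,0,0,4,0,0,-0.72],
  ],
)

```text
time_s: 16.2
position: [0.6293, -0.2524, 0.0825]
tool_rot: [[0.175, 0.985, 0.0], [0.985, -0.175, -0.0], [-0.0, 0.0, -1.0]]
ft_force: [-0.5, -0.9, -0.0]
grip_width: 0.0114
gripper_force: 0.1
```

Request:
move_arm(
  plan=[
    [0,0,0,0.6,0,0,-0.72],
    [0,0,0,1.2,0,0,-0.72],
    [0,0,0,1.8,0,0,-0.72],
    [0,0,0,2.4,0,0,-0.72],
    [0,0,0,3,0,0,-0.72],
  ],
)

```text
time_s: 16.7
position: [0.6344, -0.2234, 0.0823]
tool_rot: [[0.176, 0.984, -0.0], [0.984, -0.176, 0.0], [0.0, -0.0, -1.0]]
ft_force: [0.1, -0.4, -0.2]
grip_width: 0.0122
gripper_force: 0.1
```

```bash
python3 look.py w7.png >/dev/null; python3 ms.py eraser
```

```text
tcp [ -6.4 105.2] 0.08232706471760874
eraser 0.8 [232.9 203.1 111.2  80.4] [-30.4  93.5] [43.5 23.4] 66.00585174560547
eraser 0.46 [174.8  32.5 349.7  62.4] [-96.8  73.3] [129.9  21.8] 89.94356536865234
```

View pics/w7.png

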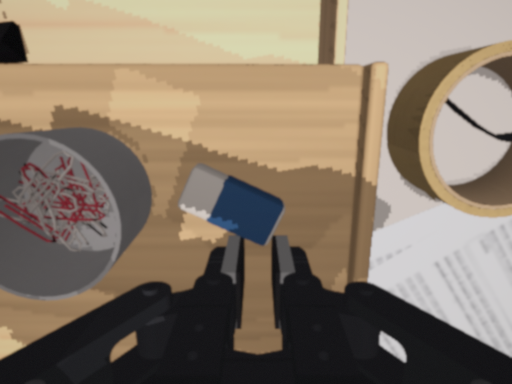

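The eraser at (232,203) has turned to 66°, with its centre 11 mm left of the fingers. I'll back off, shift 9 mm left and push over.

Request:
move_arm(
  plan=[
    [0,0,0,-0.8,0,0,-0.72],
    [0,0,0,-0.8,-0.9,0,-0.72],
    [0,0,0,0,-0.9,0,-0.72],
    [0,0,0,0.6,-0.9,0,-0.72],
    [0,0,0,1.2,-0.9,0,-0.72],
  ],
)

```text
time_s: 18.05
position: [0.628, -0.2098, 0.0824]
tool_rot: [[0.175, 0.985, 0.0], [0.985, -0.175, -0.0], [-0.0, 0.0, -1.0]]
ft_force: [0.3, -0.4, -0.3]
grip_width: 0.0121
gripper_force: 0.0
```

Request:
move_arm(
  plan=[
    [0,0,0,0.6,0,0,-0.72],
    [0,0,0,1.2,0,0,-0.72],
    [0,0,0,1.8,0,0,-0.72],
    [0,0,0,2.4,0,0,-0.72],
    [0,0,0,3,0,0,-0.72],
  ],
)

```text
time_s: 18.55
position: [0.633, -0.1804, 0.0823]
tool_rot: [[0.176, 0.984, 0.0], [0.984, -0.176, -0.0], [-0.0, 0.0, -1.0]]
ft_force: [0.0, -0.6, 0.2]
grip_width: 0.0118
gripper_force: 0.1
```

```bash
python3 ms.py eraser
```

```text
tcp [-49.8  96.1] 0.08230965851514971
eraser 0.71 [247.4 212.9 102.   52.7] [-68.2  90.7] [23.4 43.1] 1.27559232711792
```

Request:
move_arm(
  plan=[
    [0,0,0,0.6,0,0,-0.72],
    [0,0,0,1.2,0,0,-0.72],
    [0,0,0,1.8,0,0,-0.72],
    [0,0,0,2.4,0,0,-0.72],
    [0,0,0,3,0,0,-0.72],
  ],
)

```text
time_s: 19.15
position: [0.6383, -0.1508, 0.0823]
tool_rot: [[0.176, 0.984, 0.0], [0.984, -0.176, 0.0], [0.0, 0.0, -1.0]]
ft_force: [-0.3, -1.0, 0.2]
grip_width: 0.0119
gripper_force: 0.0
```

Request:
move_arm(
  plan=[
    [0,0,0,0.6,0,0,-0.72],
    [0,0,0,1.2,0,0,-0.72],
    [0,0,0,1.8,0,0,-0.72],
    [0,0,0,1.8,0,0,-0.72],
    [0,0,0,1.8,0,-4,-1],
  ],
)

```text
time_s: 19.65
position: [0.6391, -0.1328, 0.1178]
tool_rot: [[0.176, 0.984, -0.01], [0.984, -0.176, 0.004], [0.002, -0.01, -1.0]]
ft_force: [0.0, -0.2, -0.2]
grip_width: 0.0005
gripper_force: 0.0
```

Request:
move_arm(
  plan=[
    [0,0,0,0,0,-5,-1],
    [0,0,0,2,-3,-9,-1],
    [0,0,0,4,-6,-12,-1],
    [0,0,0,4,-9,-14,-1],
    [0,0,0,4,-9,-14,-1],
  ],
)

```text
time_s: 20.15
position: [0.5583, -0.0776, 0.2665]
tool_rot: [[0.175, 0.985, 0.006], [0.985, -0.175, -0.002], [-0.001, 0.006, -1.0]]
ft_force: [0.6, -0.4, 0.1]
grip_width: -0.0003
gripper_force: 0.0
```

```bash
python3 look.py w8.png;python3 st.py
```

```text
[ 0.5583 -0.0776  0.2665] [[ 0.1748  0.9846  0.0058]
 [ 0.9846 -0.1748 -0.0023]
 [-0.0012  0.0061 -1.    ]] 20.15 -0.00030629706280015914
eraser [(0.92, array([330., 190.]), array([ 0.6264, -0.1108,  0.078 ]))] [(0.67, array([332., 189.,  37.,  20.])), (0.47, array([216., 186.,  32.,  21.]))]
usb_stick [(0.75, array([184., 163.]), array([ 0.49  , -0.0587,  0.078 ]))] [(0.76, array([185., 164.,  26.,  46.]))]
binder_clip [(0.9, array([217., 196.]), array([ 0.5145, -0.0967,  0.078 ]))] [(0.8, array([216., 186.,  32.,  20.])), (0.63, array([250., 242., 319., 238.]))]
clip_pot [(0.7, array([282., 270.]), array([ 0.5652, -0.1887,  0.078 ]))] [(0.76, array([300., 270.,  28.,  42.])), (0.34, array([216., 187.,  33.,  19.]))]
tray_edge [(0.7, array([250., 215.]), array([ 0.5436, -0.1223,  0.078 ]))] [(0.61, array([250., 241., 317., 237.]))]
drawer_front [(0.93, array([253., 130.]), array([ 0.5603, -0.0429,  0.035 ])), (0.28, array([282., 272.]), array([ 0.5646, -0.2143,  0.035 ]))] [(0.74, array([251., 174., 322.,  92.]))]
drawer_in [(0.58, array([250., 202.]), array([ 0.5418, -0.1278,  0.012 ]))] [(0.83, array([253., 175., 318.,  95.])), (0.32, array([214., 181.,  30.,  32.]))]
org xy -136.4056888186356 6.233878589879529 z 262.26486877340443 F [-0.2 -0.4  0. ] 20.9
```

View pics/w8.png

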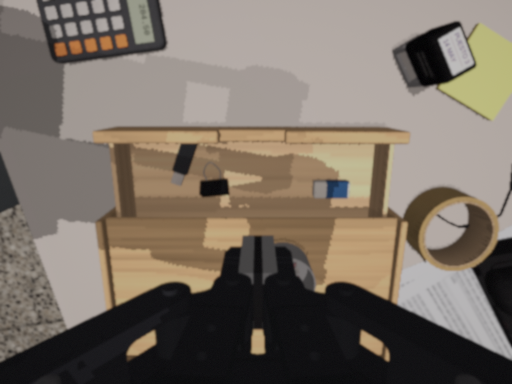

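All three are in the drawer: USB (185,160), clip (214,187), eraser (330,189). Next I go beyond the panel, down, and push the drawer shut. I'll push at y ≈ -45 to stay outside the notch and keep the gripper body away from the pot.

Request:
move_arm(
  plan=[
    [0,0,0,3.5,-2.5,0,-1],
    [0,0,0,7,-5,1,-1],
    [0,0,0,7,-5,5,-1],
    [0,0,0,7,-5,9,-1],
    [0,0,0,7,-5,13,-1],
  ],
)

```text
time_s: 21.4
position: [0.5228, -0.0004, 0.1314]
tool_rot: [[0.175, 0.985, 0.002], [0.985, -0.175, -0.0], [-0.0, 0.002, -1.0]]
ft_force: [1.4, 0.0, -0.9]
grip_width: -0.0002
gripper_force: 0.0
```

Request:
move_arm(
  plan=[
    [0,0,0,0,0,4,-1],
    [0,0,0,0,0,7,-1],
    [0,0,0,0,0,8.5,-1],
    [0,0,0,0,0,8.5,-1],
    [0,0,0,0,0,8.5,-1],
  ],
)

```text
time_s: 21.9
position: [0.5233, -0.0009, 0.0479]
tool_rot: [[0.176, 0.984, 0.001], [0.984, -0.176, -0.0], [-0.0, 0.001, -1.0]]
ft_force: [0.6, -0.5, 1.1]
grip_width: 0.0001
gripper_force: 0.0
```

```bash
python3 st.py
```

```text
org xy -206.42569185856954 -43.36645800894401 z 47.91328827366814 F [ 0.6 -0.5  1.1] 21.9
```

Request:
move_arm(
  plan=[
    [0,0,0,-0.8,0,0,-1],
    [0,0,0,-1.6,0,0,-1],
    [0,0,0,-2.4,0,0,-1],
    [0,0,0,-3.2,0,0,-1],
    [0,0,0,-4,0,0,-1],
  ],
)

```text
time_s: 22.4
position: [0.5158, -0.0409, 0.0476]
tool_rot: [[0.176, 0.984, 0.001], [0.984, -0.176, 0.0], [0.0, 0.001, -1.0]]
ft_force: [0.2, 1.2, 0.9]
grip_width: -0.0002
gripper_force: 0.9
```

Request:
move_arm(
  plan=[
    [0,0,0,-0.8,0,0,-1],
    [0,0,0,-1.6,0,0,-1],
    [0,0,0,-2.4,0,0,-1],
    [0,0,0,-3.2,0,0,-1],
    [0,0,0,-4,0,0,-1],
  ],
)

```text
time_s: 22.9
position: [0.5086, -0.0802, 0.0473]
tool_rot: [[0.176, 0.984, -0.0], [0.984, -0.176, 0.0], [0.0, -0.0, -1.0]]
ft_force: [0.3, 1.4, 0.6]
grip_width: 0.0004
gripper_force: 0.9
```

Request:
move_arm(
  plan=[
    [0,0,0,-0.3,0,0,-1],
    [0,0,0,-0.6,0,0,-1],
    [0,0,0,-0.9,0,0,-1],
    [0,0,0,-1.2,0,0,-1],
    [0,0,0,-1.3,0,0,-1],
  ],
)

```text
time_s: 23.4
position: [0.5064, -0.0925, 0.0473]
tool_rot: [[0.176, 0.984, -0.0], [0.984, -0.176, 0.0], [0.0, -0.0, -1.0]]
ft_force: [0.3, 2.3, 1.1]
grip_width: -0.0001
gripper_force: 0.8
```

```bash
python3 st.py
```

```text
org xy -113.2391226219761 -43.87160114785813 z 47.25411184908844 F [0.3 2.3 1.1] 23.4
```

Force is only 2 N, so it isn't at the end yet. Continuing in small steps.

Request:
move_arm(
  plan=[
    [0,0,0,-0.1,0,0,-1],
    [0,0,0,-0.2,0,0,-1],
    [0,0,0,-0.3,0,0,-1],
    [0,0,0,-0.4,0,0,-1],
    [0,0,0,-0.4,0,0,-1],
  ],
)

```text
time_s: 23.9
position: [0.506, -0.0944, 0.0473]
tool_rot: [[0.176, 0.984, 0.001], [0.984, -0.176, 0.003], [0.003, 0.0, -1.0]]
ft_force: [4.5, 12.2, 1.2]
grip_width: -0.0001
gripper_force: 6.8
```

Request:
move_arm(
  plan=[
    [0,0,0,-0.1,0,0,-1],
    [0,0,0,-0.2,0,0,-1],
    [0,0,0,-0.2,0,0,-1],
  ],
)

```text
time_s: 24.2
position: [0.506, -0.0945, 0.0474]
tool_rot: [[0.176, 0.984, 0.002], [0.984, -0.176, 0.006], [0.007, 0.0, -1.0]]
ft_force: [8.3, 24.6, 2.8]
grip_width: -0.0003
gripper_force: 12.9
```

Hit the stop at 25 N, so the drawer is shut. Backing off, rising and checking.

Request:
move_arm(
  plan=[
    [0,0,0,1.5,0,0,-1],
    [0,0,0,4,0,0,-1],
    [0,0,0,6,0,-4,-1],
    [0,0,0,6,0,-9,-1],
    [0,0,0,6,0,-14,-1],
  ],
)

```text
time_s: 24.7
position: [0.5155, -0.0385, 0.1889]
tool_rot: [[0.175, 0.985, -0.001], [0.985, -0.175, -0.0], [-0.001, -0.001, -1.0]]
ft_force: [0.6, -1.0, 0.3]
grip_width: -0.0006
gripper_force: 0.0
```

Request:
move_arm(
  plan=[
    [0,0,0,0,2,-4,-1],
    [0,0,0,0,4,-8,-1],
    [0,0,0,0,4,-10,-1],
    [0,0,0,0,4,-10,-1],
    [0,0,0,0,4,-10,-1],
  ],
)

```text
time_s: 25.2
position: [0.555, -0.0461, 0.2866]
tool_rot: [[0.176, 0.984, -0.001], [0.984, -0.176, -0.0], [-0.0, -0.001, -1.0]]
ft_force: [-0.2, -0.5, -0.5]
grip_width: 0.0001
gripper_force: 0.0
```

Run:
```python
from h import *
d=np.load("fr.npz");p=env.get_image("wrist");q=env.get_image("side")
f=lambda X:np.round(np.array([(X[:2]-d["O"])@d["x"],(X[:2]-d["O"])@d["y"]])*1e3,1)
for k,z in(("drawer_front",.035),("clip_pot",.078)):
  for r in env.tip_of(k,p)[:1]: print(k,r["conf"],f(onz(p,r["pixel"],z)))
for r in env.tip_of("clip_pot",q)[:1]: print(r["conf"],f(onz(q,r["pixel"],.078)))
cv2.imwrite("pics/w9.png",cv2.resize(np.hstack([p["color"],q["color"]])[:,:,::-1],(800,300)))
```

```text
drawer_front 0.79 [-93.2  -2.6]
clip_pot 0.55 [-31.4  34.2]
0.7 [-38.9  33.2]
```

View pics/w9.png

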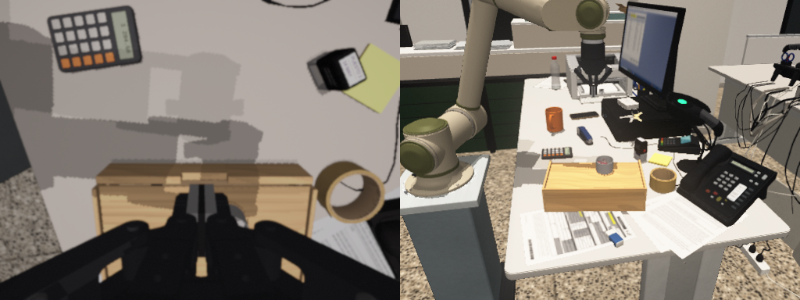

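The drawer is shut, the tray holds only the pot in its place, and the bystanders are unmoved.

```bash
python3 -c "
from rig import env
print(env.close_job())"
```

```text
the job is handed in; nothing more can be done
None
```

The eraser, USB stick and binder clip are swept into the drawer and it is pushed fully shut, with the pot still standing on the tray and the other things not visibly moved; job handed in after about 25 s of robot time.

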